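# Tumble-blend a jar of compounded powder

## Task

Blend the closed white jar with the blue band: stand it upright right down in the cup of the hand-cranked tumble mixer, swing the red-knobbed keeper bar over its cap so it cannot fall out, and turn the crank two full turns in one direction (either one), stopping with the jar upright again. Then swing the keeper clear, take the jar out and stand it upright on the steel tray. Leave the other things on the bench and tray where they are.

Things in the scene. Friction and masses are not known exactly. Their poses are not given: they have to be found in the camera images.
- powder_jar: closed white plastic screw-cap jar with a blue band near its foot, a plain cylinder 52 mm across and 88 mm tall, 0.08 to 0.17 kg; origin at the centre of its underside, z up
- mixer: tumble mixer, fixed to the bench: white base plate 150 x 142 mm, 14 mm high; origin on the bench directly below the cup's centre; its y axis is parallel to the level axle, 120 mm above the bench; bearing post (y = -48 to -78 mm, up to 151 mm high) and crank arm (y = -84 to -97 mm) are on its -y side
- rotor (a joint): turn of cup, keeper and crank together on the axle, rad, positive about the mixer's +y axis (the top goes to its +x); 0 at the start with the cup's mouth up; turns many times either way and stays where it is left (friction 0.25 N m, about 4 N at the handle)
- crank_handle (a point): middle of the black crank handle, 21 to 23 mm thick, 80 mm long, parallel to the axle. It spins freely on its pin, so a gripper pointing down can hold it through whole turns without turning. It lies 140 mm from the cup's centre to the mixer's -y and circles the axle at 60 mm radius; straight above the axle (180 mm over the bench) at rotor = 0. Nearer the arm the gripper may touch the post
- cup_floor (a point): centre of the cup's inner floor, 44 mm below the axle (76 mm above the bench) with the mouth up; its z axis points out of the mouth and turns with the rotor. Aluminium cup, 54 mm inside, 40 mm deep, mouth flared to 66 mm, outer rim 73 mm; a seated jar stands out 48 mm, its cap 164 mm above the bench
- keeper (a joint): swing of the keeper bar, rad: 0 (stop) = over the cup, its pad 4 mm above a seated jar's cap; 1.8 (stop) = fully clear; stays where it is left (friction 0.04 N m). Pivot axis parallel to the cup's z, on a pillar 46 mm from the cup's centre to the mixer's +y; as it grows the knob goes from over the cup to the mixer's +x, anticlockwise from above. Starts at 1.4 to 1.75, mouth clear
- keeper_knob (a point): middle of the grip of the red upright knob on the keeper bar, which spins freely on its stem so that a gripper need not turn with the bar: 19 mm across, 21 mm tall, 46 mm from the pivot, right over the cup's centre when closed; with the mouth up the grip spans 187 to 208 mm above the bench; the 16 mm wide steel bar below it has its top at 177 mm
- tray: steel tray, fixed, inside 130 mm (its x) by 240 mm (its y), floor 2 mm and rim 16 mm above the bench; origin at the centre of its underside. The half at its +y (towards the robot) is free; the two things it holds stand near the other end
- tray_vial: amber vial with a white cap, 43 mm across and 78 mm tall, on the tray; origin at its underside
- tray_jar: squat white ointment jar, 55 mm across and 40 mm tall, on the tray; origin at its underside
- amber_bottle: brown bottle with a black cap, 48 x 50 x 94 mm, standing near the white jar; origin at its underside
- kitchen_timer: white round timer with a black dial, 64 mm across, 37 mm high, on the left of the bench
There are look-alikes about, which are no part of the job. Leave any turquoise or yellow look-alike of the powder_jar alone.

How it is judged:
By the outcome, as a careful person would: the job done as asked, in the order asked, and still so for the second after the job is handed in, with the robot touching nothing.
It also fails if it takes over 72 s, if anything falls off the work surface, if the arm or the gripper's body presses on something with over 40 N, if the wrist force passes 120 N, or if a joint passes its speed limit or range.

## Robot

A 6-joint arm with a two-finger parallel gripper is mounted at the origin on the work surface; the furniture and walls round the work are solid. World frame = base frame: x ahead of the robot, y to its left, z up, the work surface at z = 0. Lengths are in m, angles in rad, forces in N, time in s.
With the tool pointing down it reaches from about 0.425 to 0.95 m from the base axis. Payload 3.5 kg.
Tool frame: the origin (TCP) lies between the finger pads; the fingertips stand 22 mm ahead of it and the grasp point (between the pads) lies 3 mm ahead of it (ctrl.nose_length is the z of the fingertips in the tool frame, in m); z points along the fingers, y is the line along which they close (so a half turn about z gives the same grasp; the last joint's range is limited). The gripper opens to 85 mm and grips with 20 to 120 N. Pads are 22 mm wide; open, the fingers measure 114 mm over their backs; the gripper's body (76 mm by 85 mm) begins 54 mm behind the grasp point. The pads swing forward as they close: fully open they stand 13 mm farther back than shut.
Start: joints at [0.956, 0.286, 1.577, -0, 1.279, -0.15], TCP at [0.303, 0.603, 0.253] pointing down, gripper open.
Joint ranges: [-2.77, 2.77], [-0.9, 2.22], [0.21, 2.48], [-1.53, 4.67], [0.24, 2.81], [-2.84, 2.84]. Speed limits (rad/s): [2.79, 2.79, 3.14, 3.14, 3.14, 3.14].

## Interface

Orientations are given as a unit quaternion [x, y, z, w].
In Python, from plant import ctrl gives the robot as it stands. The module is installed in compiled form; this text tells all that it offers.
- The arm moves only by the tool send_rows, never from a script. Its argument "rows" is text: rows parted by semicolons, each of 7 numbers parted by spaces: the turn, a rotation vector about the tool's x, y, z in fractions of the full range, 1 being 360 degrees, then the shift along the tool's x, y, z in parts of the range, where 1.0 means 800 mm, then the opening, from -1 (shut) to 1 (fully open). A call has 1 to 8 rows; each row is the pose to reach, as a shift and turn from the pose commanded when the call began, along the tool's axes at that moment; what a row does not reach only later rows make up. A row lasts 1/8 s, in which the tool goes at most 62.5 mm and 10.7 degrees, less where a joint would pass 70% of its speed; a pose out of reach is approached as far as the arm can. Shift and turn numbers lie between -1 and 1, and a call with a number outside is refused. A call with a gripper value outside its range is refused whole. The fingers move at their own pace and stop on an object; "grip_force" is the grip in N (left out, the last holds). Time passes only in rows, so rows that repeat a pose let the fingers close. It gives the time, the measured TCP pose, the force, the opening and the grip force at its end, in the units of the state.
- ctrl.get_state(): the state, without advancing time (a new reading comes with each control period).
- ctrl.read_camera(name): name is "scene" or "top" or "wrist"; returns a dict with "color" (384x512x3 uint8, red, green, blue), "fx", "fy", "cx", "cy" (pixels), "extrinsics" (4x4, takes a point from world to camera coordinates). Camera axes: x right, y down, z forward; pixel columns grow to the right and rows downward; lengths in m; the calibration is good to about 2 mm. A picture is of the moment at which its call begins. There is no depth.
- ctrl.sign_off(): hands the job in; it is judged then, once.
Trained networks look in a picture, given as the dict that the camera call returned (one of the last four; its "shot" number tells which), for a name from the list of things; names that differ only in an ending like _2 or _b are one class to them, and where a whole thing is asked for, a point or a joint stands for the part that bears it (a point fixed in the world has none). Each returns a list of dicts, best first, with "p" (0 to 1); they miss things now and then, are a little off and sometimes report something else, mostly with a low value. They report only what shows in the picture. A call takes as long as a camera call. They do not tell look-alikes from the thing itself.
- ctrl.look_for(picture, target): "position" ([x, y, z] in m, in the coordinates of the camera as it stood for that picture, good to about 4 mm: the middle of the surface that is visible of it).
The state is a dict: "time": time; "qpos": joint angles; "dq": joint speeds; "joint_efforts": joint torques, N m; "eef_pos": TCP position; "tcp_rot": TCP orientation; "contact_force": force on the tool from outside, world axes, zero at the start; "wrist_torque": the same for the moment, N m; "opening": opening from 0.0 (shut) to 1.0 (fully open); "finger_force": force on a finger pad.
Only numpy, scipy, OpenCV 4.12 (cv2) and the standard library are available. Lean on these libraries where they do the work, as an engineer would, in place of code of your own. Each camera call takes 0.05 s, during which the arm holds its last target. There are 200 camera calls.

## Working session

There is one attempt and no reset: what is moved stays moved. The work goes in short steps, Python scripts to look and compute and a tool call to move; the robot and the scene stay as the last step left them, time stands still between calls to the robot, and variables do not carry over. Pictures are saved under pics/ and viewed, at most 10 in all, crops included, and the job is handed in when it is done.

Besides the shell and the picture viewer there is one more tool, called after "Call:" by a JSON object that holds its "api" and its "payload", one argument or row to a line. send_rows: Moves the arm, as the interface text tells. Its arguments: {"type":"object","properties":{"rows":{"type":"string"},"grip_force":{"type":"number"}},"required":["rows"]}

```bash
mkdir -p pics; cat > h.py <<'E'
import numpy as np, cv2
from scipy.spatial.transform import Rotation as R
from plant import ctrl
def look(cam, names=(), save=None):
    p=ctrl.read_camera(cam); E=np.array(p["extrinsics"])
    if save: cv2.imwrite(f"pics/{save}.png", cv2.cvtColor(p["color"],cv2.COLOR_RGB2BGR))
    for n in names:
        for d in ctrl.look_for(p,n)[:3]:
            c=np.array(d["position"]); w=E[:3,:3].T@(c-E[:3,3])
            print(cam,n,round(d["p"],2),w.round(4),"px",(p["fx"]*c[0]/c[2]+p["cx"]).round(),(p["fy"]*c[1]/c[2]+p["cy"]).round())
    return p
def st():
    s=ctrl.get_state(); print("t",s["time"],"pos",np.round(s["eef_pos"],4),"open",round(s["opening"],3),"F",np.round(s["contact_force"],1),"q",np.round(s["qpos"],2)); print(R.from_quat(s["tcp_rot"]).as_matrix().round(3))
def tri(obs):
    # obs: list of (pic,u,v)
    A=[];b=[]
    for p,u,v in obs:
        E=np.array(p["extrinsics"]); o=-E[:3,:3].T@E[:3,3]; d=E[:3,:3].T@[(u-p["cx"])/p["fx"],(v-p["cy"])/p["fy"],1]; d/=np.linalg.norm(d)
        M=np.eye(3)-np.outer(d,d); A.append(M); b.append(M@o)
    return np.linalg.solve(sum(A),sum(b))
def ray(p,u,v,z):
    E=np.array(p["extrinsics"]); o=-E[:3,:3].T@E[:3,3]; d=E[:3,:3].T@[(u-p["cx"])/p["fx"],(v-p["cy"])/p["fy"],1]
    return o+d*(z-o[2])/d[2]
def togo(target,yaw=None):
    """tool-axes shift in mm to world TCP target; yaw=turn about tool z deg"""
    s=ctrl.get_state(); return (R.from_quat(s["tcp_rot"]).inv().apply(np.array(target)-s["eef_pos"])*1000).round(1)
E
python3 - <<'E'
from h import *
N=["powder_jar","mixer","crank_handle","cup_floor","keeper_knob","tray","tray_vial","tray_jar","amber_bottle","kitchen_timer"]
for c in ["scene","top"]: look(c,N,c+"0")
st()
E
```

```text
scene powder_jar 0.61 [0.5116 0.1936 0.0717] px 275.0 235.0
scene powder_jar 0.61 [0.3712 0.0684 0.0672] px 268.0 190.0
scene powder_jar 0.57 [0.446  0.2654 0.0799] px 307.0 231.0
scene mixer 0.56 [ 0.5323 -0.0014  0.0745] px 221.0 209.0
scene crank_handle 0.62 [ 0.5445 -0.1161  0.1894] px 187.0 169.0
scene crank_handle 0.2 [ 0.5226 -0.0028  0.1179] px 222.0 197.0
scene cup_floor 0.77 [5.246e-01 1.000e-04 1.166e-01] px 222.0 199.0
scene tray 0.73 [ 0.4441 -0.2934 -0.0005] px 174.0 170.0
scene tray_vial 0.65 [ 0.5493 -0.2564  0.0611] px 159.0 180.0
scene tray_vial 0.53 [5.277e-01 2.000e-04 1.151e-01] px 221.0 199.0
scene tray_jar 0.6 [0.5443 0.0707 0.2   ] px 235.0 194.0
scene tray_jar 0.59 [ 0.5433 -0.3242  0.0391] px 147.0 175.0
scene tray_jar 0.56 [0.532  0.075  0.1755] px 239.0 198.0
scene amber_bottle 0.61 [0.5376 0.3458 0.0575] px 313.0 269.0
scene kitchen_timer 0.9 [0.4339 0.443  0.0256] px 359.0 268.0
top powder_jar 0.76 [0.3491 0.0637 0.0922] px 251.0 230.0
top powder_jar 0.72 [0.4259 0.2554 0.0856] px 195.0 206.0
top powder_jar 0.7 [0.49   0.1865 0.0871] px 216.0 187.0
top mixer 0.56 [ 5.017e-01 -1.000e-04  7.180e-02] px 271.0 186.0
top crank_handle 0.67 [ 0.5368 -0.1172  0.19  ] px 309.0 170.0
top crank_handle 0.61 [0.516  0.0077 0.1146] px 269.0 180.0
top cup_floor 0.64 [0.518  0.0091 0.1138] px 269.0 179.0
top tray 0.6 [ 0.437  -0.2873  0.0047] px 351.0 210.0
top tray_vial 0.75 [ 0.5301 -0.2605  0.0813] px 348.0 180.0
top tray_jar 0.47 [ 0.5234 -0.3151  0.0424] px 361.0 184.0
top amber_bottle 0.55 [0.5176 0.3271 0.0657] px 176.0 179.0
top amber_bottle 0.55 [0.4258 0.2562 0.0884] px 195.0 205.0
top amber_bottle 0.5 [ 0.4995 -0.0009  0.0726] px 271.0 187.0
top kitchen_timer 0.53 [0.4247 0.4361 0.0226] px 146.0 207.0
t 1.1 pos [0.3025 0.6034 0.2534] open 1.0 F [ 0.5 -0.5 -0.5] q [ 0.96  0.29  1.58  0.    1.28 -0.15]
[[-0.894  0.448  0.   ]
 [ 0.448  0.894  0.   ]
 [-0.     0.    -1.   ]]
```

```bash
python3 -c "
import cv2,numpy as np
a=cv2.imread('pics/scene0.png')[140:310,120:400];b=cv2.imread('pics/top0.png')[140:260,120:400]
cv2.imwrite('pics/a0.png',cv2.resize(np.vstack([a,b]),None,fx=2.05,fy=2.05,interpolation=2))"
```

```text
(no output)
```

View pics/a0.png

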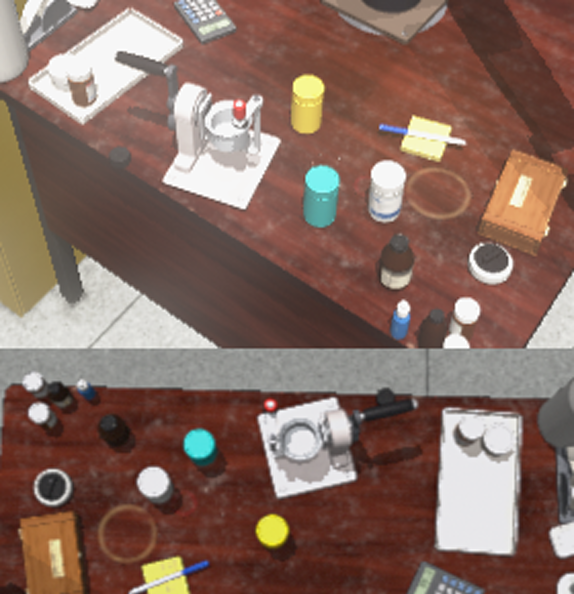

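The picture shows the white jar with the blue band at top crop (155,485), which is about (0.43, 0.256). The turquoise jar is at (200,447) and the yellow one at (272,531). The mixer's knob (270,405) is swung clear, and its base is turned about 10°. The free half of the tray is at its lower end.

```bash
python3 - <<'E'
from h import *
print(togo([0.43,0.20,0.33]))
E=np.array(ctrl.read_camera("wrist")["extrinsics"]); print("cam pos",-E[:3,:3].T@E[:3,3]); print(E[:3,:3].round(2))
E
```

```text
[-294.8 -303.5  -76.7]
cam pos [0.22903605 0.63862178 0.37506804]
[[ 0.45  0.89 -0.  ]
 [ 0.85 -0.43  0.32]
 [ 0.28 -0.14 -0.95]]
```

Careful with the scale: shifts go in shares of 800 mm and turns go in shares of 360 degrees. That gives: -303 mm is -0.3788, -295 mm is -0.3688, 53 degrees is 0.1472.

Call:
{"api": "send_rows", "payload": {
  "rows": "0 0 0.0278 -0.0525 -0.0538 -0.0138 1; 0 0 0.0556 -0.105 -0.1075 -0.0275 1; 0 0 0.0833 -0.1575 -0.1625 -0.0413 1; 0 0 0.1111 -0.21 -0.2163 -0.055 1; 0 0 0.1389 -0.2625 -0.2713 -0.0688 1; 0 0 0.1472 -0.315 -0.325 -0.0825 1; 0 0 0.1472 -0.3688 -0.3788 -0.0963 1; 0 0 0.1472 -0.3688 -0.3788 -0.0963 1"
}}

```text
time: 2.15
eef_pos: [0.432, 0.197, 0.3319]
tcp_rot: [0.643, 0.766, 0.001, 0.001]
contact_force: [-0.3, 0.5, 0.4]
opening: 0.999
finger_force: 0.0
```

```bash
python3 - <<'E'
from h import *
st()
look("wrist",["powder_jar","mixer","cup_floor","keeper_knob","crank_handle","amber_bottle"],"w1")
print(togo([0.46,-0.02,0.36]))
E
```

```text
t 2.15 pos [0.432  0.197  0.3319] open 0.999 F [-0.3  0.5  0.4] q [ 0.21 -0.22  1.96 -0.    1.4   0.04]
[[-0.173  0.985  0.003]
 [ 0.985  0.173 -0.   ]
 [-0.001  0.003 -1.   ]]
wrist powder_jar 0.97 [0.4279 0.2617 0.0864] px 269.0 101.0
wrist powder_jar 0.77 [0.357  0.0725 0.0904] px 191.0 238.0
wrist powder_jar 0.61 [0.49   0.1925 0.0871] px 308.0 167.0
wrist mixer 0.98 [0.5003 0.0294 0.0343] px 287.0 259.0
wrist cup_floor 0.63 [0.5043 0.0451 0.1198] px 298.0 284.0
wrist cup_floor 0.46 [0.501  0.0277 0.0338] px 287.0 260.0
wrist keeper_knob 0.6 [0.528  0.0752 0.2037] px 336.0 314.0
wrist keeper_knob 0.52 [0.5035 0.0431 0.113 ] px 296.0 282.0
wrist amber_bottle 0.94 [0.5122 0.3337 0.0703] px 352.0 50.0
[-223.2  -10.8  -30.1]
```

To row units: -140 mm is -0.175, -100 mm is -0.125.

Call:
{"api": "send_rows", "payload": {
  "rows": "0 0 0 -0.0625 0 -0.025 1; 0 0 0 -0.125 0 -0.05 1; 0 0 0 -0.175 -0.0125 -0.075 1;0 0 0 -0.175 -0.0125 -0.075 1"
}}

```text
time: 3.0
eef_pos: [0.4464, 0.0597, 0.3922]
tcp_rot: [0.641, 0.767, 0.001, 0.001]
contact_force: [0.3, 0.7, -0.7]
opening: 1.002
finger_force: 0.0
```

```bash
python3 - <<'E'
from h import *
st()
look("wrist",["powder_jar","mixer","cup_floor","keeper_knob","crank_handle","amber_bottle","tray","tray_vial"],"w2")
import cv2
cv2.imwrite('pics/w12.png',np.vstack([cv2.imread('pics/w1.png')[60:360],cv2.imread('pics/w2.png')[84:384]]))
E
```

```text
t 3.0 pos [0.4464 0.0597 0.3922] open 1.002 F [ 0.3  0.7 -0.7] q [-0.09 -0.31  1.92 -0.    1.53 -0.27]
[[-0.178  0.984  0.003]
 [ 0.984  0.178 -0.001]
 [-0.001  0.003 -1.   ]]
wrist powder_jar 0.96 [0.493  0.1832 0.0897] px 316.0 60.0
wrist powder_jar 0.94 [0.3576 0.064  0.0866] px 201.0 132.0
wrist powder_jar 0.92 [0.4302 0.2392 0.0646] px 275.0 6.0
wrist mixer 0.74 [ 0.512  -0.0009  0.0877] px 299.0 194.0
wrist cup_floor 0.89 [0.5185 0.0022 0.1346] px 308.0 205.0
wrist cup_floor 0.21 [ 0.5361 -0.1127  0.1944] px 308.0 307.0
wrist keeper_knob 0.67 [0.5277 0.0724 0.2116] px 343.0 171.0
wrist crank_handle 0.75 [ 0.5336 -0.1103  0.1912] px 307.0 303.0
wrist amber_bottle 0.29 [0.5207 0.0688 0.1764] px 329.0 165.0
wrist tray 0.65 [ 0.4305 -0.2898 -0.0006] px 225.0 304.0
wrist tray_vial 0.7 [ 0.5329 -0.2522  0.0662] px 279.0 320.0
```

View pics/w12.png

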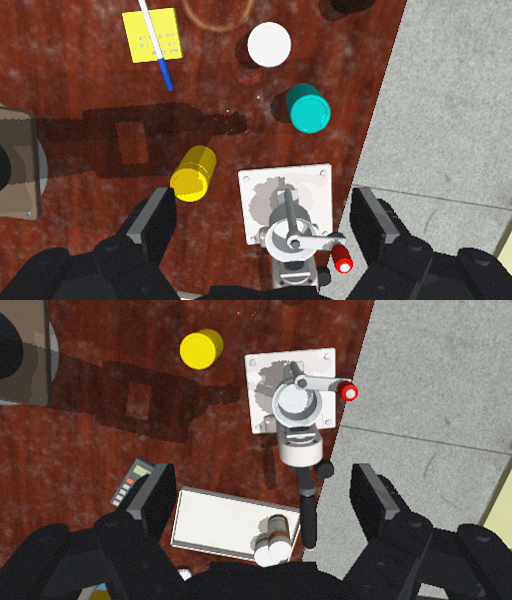

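The upper view (w1) shows the white jar's cap at (269,105), and the base plate's far corners at (238,230) and (331,224). The lower view (w2) shows the cup rim centred at about (298,187), the knob top at (349,177) and the handle from (309,270) to (309,330). The keeper is clear.

```bash
python3 - <<'E'
from h import *
p=look("wrist")
c=[ray(p,u,v,0.014)[:2] for u,v in [(246,140),(334,133),(338,214),(249,218)]]
c=np.array(c); print(c.round(4)); 
for i in range(4):
    d=c[(i+1)%4]-c[i]; print(np.linalg.norm(d).round(4), np.degrees(np.arctan2(d[1],d[0])).round(1))
print("centre",c.mean(0))
print("cup rim",ray(p,298,187,0.116),"knob top",ray(p,349,176,0.208), "handle pts",ray(p,308,250,0.18),ray(p,309,325,0.18))
# white-metal rim refine: red knob centroid
hsv=cv2.cvtColor(p["color"],cv2.COLOR_RGB2HSV); m=((hsv[...,0]<8)|(hsv[...,0]>172))&(hsv[...,1]>180)&(hsv[...,2]>120)
m[:, :320]=0; ys,xs=np.nonzero(m); print("red",xs.mean(),ys.mean(),len(xs))
g=p["color"][130:350,240:360]; cv2.imwrite("pics/z1.png",cv2.resize(cv2.cvtColor(g,cv2.COLOR_RGB2BGR),None,fx=2.7,fy=2.7,interpolation=2))
E
```

```text
[[ 0.4173  0.0544]
 [ 0.556   0.0916]
 [ 0.5992 -0.0455]
 [ 0.4454 -0.0819]]
0.1436 15.0
0.1437 -72.5
0.1581 -166.7
0.1391 101.6
centre [0.50445392 0.00465425]
cup rim [0.50046576 0.02145838 0.116     ] knob top [0.53352731 0.07045033 0.208     ] handle pts [ 0.51897727 -0.03682311  0.18      ] [ 0.54638542 -0.14825063  0.18      ]
red 350.1304347826087 178.93478260869566 138
```

View pics/z1.png

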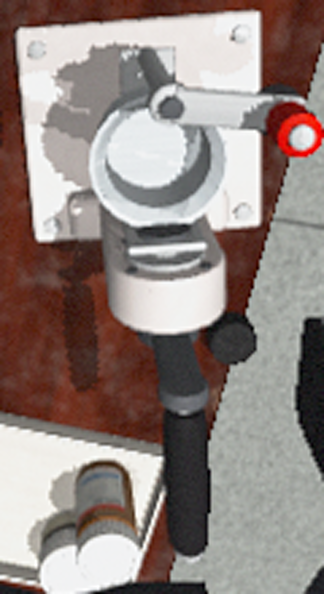

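```bash
cat > fit.py <<'E'
from h import *
from scipy.optimize import least_squares
def proj(p,X):
    E=np.array(p["extrinsics"]); c=E[:3,:3]@X+E[:3,3]; return np.array([p["fx"]*c[0]/c[2]+p["cx"],p["fy"]*c[1]/c[2]+p["cy"]])
def fit(views):
    # params x,y,yaw,knob theta, plate offset (px,py)
    def M(q,l): 
        c,s=np.cos(q[2]),np.sin(q[2]); return np.array([q[0]+c*l[0]-s*l[1],q[1]+s*l[0]+c*l[1],l[2]])
    def res(q):
        r=[]
        for p,o in views:
            for k,uv in o.items():
                if k=="rim": l=(0,0,.116)
                elif k=="hend": l=(0,-.18,.18)
                elif k=="hbeg": l=(0,-.10,.18)
                elif k=="knob": l=(.046*np.sin(q[3]),.046-.046*np.cos(q[3]),.208)
                else: l=(q[4]+.075*k[0],q[5]+.071*k[1],.014)
                r+=list(proj(p,M(q,l))-uv)
        return r
    s=least_squares(res,[.51,0,.18,1.57,0,0],loss="soft_l1"); 
    print("xy",s.x[:2].round(4),"yaw deg",np.degrees(s.x[2]).round(2),"knob th",s.x[3].round(3),"plate",s.x[4:].round(4)); print(np.round(res(s.x),1)); return s.x
E
python3 - <<'E'
from fit import *
p=look("wrist")
fit([(p,{(-1,1):(246.3,140.4),(1,1):(336.3,134.4),(1,-1):(337,213.3),(-1,-1):(252.6,220),"rim":(298.3,188.9),"knob":(351.5,180),"hend":(310,332),"hbeg":(308,278)})])
print(togo([.48,-.0,.32]), togo([.428,.262,.2]))
E
```

```text
xy [0.503  0.0187] yaw deg 14.84 knob th 1.386 plate [-0.0001 -0.0158]
[-1.1  0.3  0.7 -0.7  0.   0.7  0.1 -0.1  1.   0.2 -0.3 -0.1 -0.3 -2.8
 -0.   1.1]
[-66.4  22.7  70.1] [200.7  19.  190.1]
```

To row units: 85 mm is 0.1063, 55 mm is 0.0688, 4.5 degrees is 0.0125.

Call:
{"api": "send_rows", "payload": {
  "rows": "0 0 0.0125 0.0375 0 0.05 1; 0 0 0.0125 0.0688 0.0063 0.1063 1; 0 0 0.0125 0.0688 0.0063 0.1063 1"
}}

```text
time: 3.92
eef_pos: [0.4386, 0.1167, 0.3012]
tcp_rot: [0.669, 0.743, -0.003, -0.003]
contact_force: [-0.2, 0.2, 0.3]
opening: 0.999
finger_force: 0.0
```

```bash
python3 - <<'E'
from h import *
p=look("wrist",["keeper_knob","crank_handle","cup_floor"],"w3"); st()
g=p["color"][100:384,220:420]; cv2.imwrite("pics/z2.png",cv2.resize(cv2.cvtColor(g,cv2.COLOR_RGB2BGR),None,fx=2,fy=2,interpolation=2))
from fit import proj
for l in [(0,0,.116),(0,-.1,.18)]:
    c,s=np.cos(.259),np.sin(.259); print(proj(p,np.array([.503+c*l[0]-s*l[1],.0187+s*l[0]+c*l[1],l[2]])))
E
```

```text
wrist keeper_knob 0.49 [0.5354 0.0795 0.1969] px 376.0 248.0
wrist cup_floor 0.95 [0.507  0.0154 0.1149] px 315.0 259.0
t 4.125 pos [0.4419 0.1153 0.3078] open 1.003 F [ 0.4 -0.5  0.5] q [ 0.03 -0.26  2.03 -0.    1.37 -0.07]
[[-0.102  0.995  0.004]
 [ 0.995  0.102 -0.   ]
 [-0.001  0.004 -1.   ]]
[311.98754615 256.61580383]
[330.55201317 371.43458837]
```

View pics/z2.png

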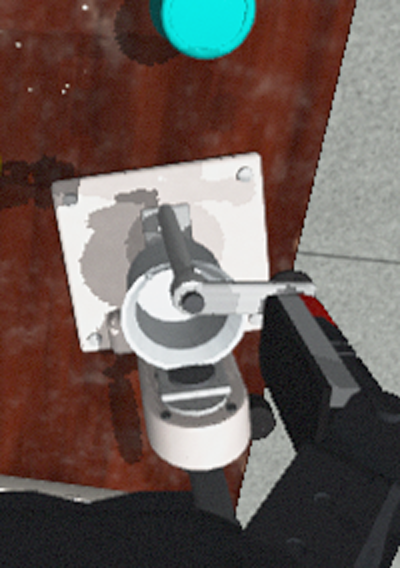

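The cup rim is at (310.5,258), 2 px from the predicted position, so the pose and height agree to about 2 mm. The base corners are at (246.5,191.5), (350,176.5) and (261,276).

```bash
python3 - <<'E'
from fit import *
p=look("wrist")
fit([(p,{(-1,1):(246.5,191.5),(1,1):(350,176.5),(-1,-1):(261,276),"rim":(310.5,258)})])
print(togo([.428,.26,.22]))
E
```

```text
xy [0.5088 0.0107] yaw deg 14.51 knob th 1.596 plate [ 0.0032 -0.0124]
[-0.3  0.4  0.2  0.2  0.2 -0.8 -0.   0. ]
[145.5   0.4  87.7]
```

To row units: 95 mm is 0.1188, 80 mm is 0.1, -8.8 degrees is -0.0244.

Call:
{"api": "send_rows", "payload": {
  "rows": "0 0 -0.0244 0.05 0 0.0375 1; 0 0 -0.0244 0.1 0 0.075 1; 0 0 -0.0244 0.1188 0 0.1 1; 0 0 -0.0244 0.1188 0 0.1 1; 0 0 -0.0244 0.1188 0 0.1 1"
}}

```text
time: 4.8
eef_pos: [0.4323, 0.2098, 0.2273]
tcp_rot: [0.611, 0.791, 0.001, 0.001]
contact_force: [0.7, 0.5, 0.0]
opening: 0.999
finger_force: 0.0
```

```bash
python3 - <<'E'
from h import *
p=look("wrist",["powder_jar"],"w4"); st()
hsv=cv2.cvtColor(p["color"],cv2.COLOR_RGB2HSV)
m=((hsv[...,1]<40)&(hsv[...,2]>190)).astype(np.uint8)
n,l,s,c=cv2.connectedComponentsWithStats(m)
for i in range(1,n):
    if s[i,4]>800: print(s[i],c[i], ray(p,*c[i],0.088))
print(ray(p,270,105,.088))
E
```

```text
wrist powder_jar 0.96 [0.4287 0.2638 0.0893] px 276.0 121.0
wrist powder_jar 0.95 [0.4874 0.1926 0.0884] px 316.0 213.0
t 4.9 pos [0.4323 0.2097 0.2273] open 0.996 F [ 0.3 -0.6  0.5] q [ 0.24 -0.13  2.07 -0.    1.2  -0.01]
[[-0.252  0.968  0.003]
 [ 0.968  0.252  0.001]
 [-0.     0.003 -1.   ]]
[ 244   97   59   59 2691] [273.1270903  126.34262356] [0.42772853 0.25896986 0.088     ]
[ 221  274  115   83 4585] [287.17579062 303.12933479] [0.48925826 0.08839238 0.088     ]
[0.42063918 0.27514518 0.088     ]
```

View pics/w4.png

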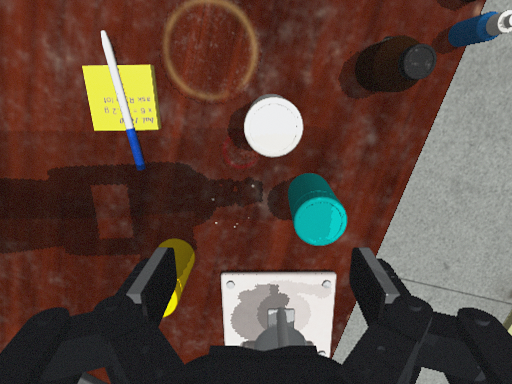

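The jar's cap is at (273,126), which puts the jar at (0.428, 0.259). The turquoise jar and the bottle are clear of the finger line along the tool's y.

```bash
python3 - <<'E'
from h import *
print(togo([.4278,.2595,.079]))
E
```

```text
[ 49.4   7.7 148.3]
```

To row units: 148 mm is 0.185, 110 mm is 0.1375.

Call:
{"api": "send_rows", "payload": {
  "rows": "0 0 0 0.05 0.0075 0.0125 1; 0 0 0 0.0619 0.01 0.075 1; 0 0 0 0.0619 0.01 0.1375 1; 0 0 0 0.0619 0.01 0.185 1; 0 0 0 0.0619 0.01 0.185 1; 0 0 0 0.0619 0.01 0.185 1; 0 0 0 0.0619 0.01 0.185 -0.2; 0 0 0 0.0619 0.01 0.185 -0.2",
  "grip_force": 40
}}

```text
time: 5.9
eef_pos: [0.4275, 0.2606, 0.0791]
tcp_rot: [0.611, 0.792, 0.001, 0.001]
contact_force: [1.1, -0.1, 0.6]
opening: 0.601
finger_force: 0.2
```

Call:
{"api": "send_rows", "payload": {
  "rows": "0 0 0 0 0 0 -0.2; 0 0 0 0 0 0 -0.2; 0 0 0 0 0 0 -0.2"
}}

```text
time: 6.28
eef_pos: [0.4276, 0.2606, 0.0792]
tcp_rot: [0.611, 0.792, 0.001, 0.001]
contact_force: [0.4, -1.5, 7.4]
opening: 0.563
finger_force: 40.9
```

```bash
python3 - <<'E'
from h import *
st(); print(ctrl.get_state()["finger_force"])
E
```

```text
t 6.275 pos [0.4276 0.2606 0.0792] open 0.563 F [ 0.4 -1.5  7.4] q [ 0.34  0.13  2.12 -0.    0.89  0.09]
[[-0.254  0.967  0.003]
 [ 0.967  0.254  0.001]
 [-0.     0.003 -1.   ]]
40.90949071702198
```

To row units: -240 mm is -0.3, -100 mm is -0.125.

Call:
{"api": "send_rows", "payload": {
  "rows": "0 0 0 0 0 -0.05 -0.2; 0 0 0 0 0 -0.125 -0.2; 0 0 0 0 0 -0.2 -0.2; 0 0 0 -0.0375 0.0063 -0.2625 -0.2; 0 0 0 -0.1 0.0125 -0.3 -0.2; 0 0 0 -0.1563 0.0188 -0.3 -0.2;  0 0 0 -0.175 0.0188 -0.3 -0.2; 0 0 0 -0.175 0.0188 -0.3 -0.2"
}}

```text
time: 7.28
eef_pos: [0.4759, 0.1282, 0.3165]
tcp_rot: [0.612, 0.791, -0.0, -0.001]
contact_force: [-0.6, -0.2, -1.0]
opening: 0.561
finger_force: 42.3
```

Call:
{"api": "send_rows", "payload": {
  "rows": "0 0 0 0 0 0 -0.2; 0 0 0 0 0 0 -0.2; 0 0 0 0 0 0 -0.2"
}}

```text
time: 7.65
eef_pos: [0.476, 0.1294, 0.3172]
tcp_rot: [0.61, 0.792, -0.0, -0.0]
contact_force: [-0.4, 0.8, -0.8]
opening: 0.56
finger_force: 42.3
```

```bash
python3 - <<'E'
from fit import *
p=look("wrist",["cup_floor","keeper_knob"],"w5"); st()
for l in [(0,0,.116)]:
    print(proj(p,np.array([.503,.0187,.116])))
g=p["color"][84:384,150:450]; cv2.imwrite("pics/z3.png",cv2.resize(cv2.cvtColor(g,cv2.COLOR_RGB2BGR),None,fx=2,fy=2,interpolation=2))
E
```

```text
wrist cup_floor 0.6 [ 0.5242 -0.0701  0.1593] px 260.0 345.0
t 7.8 pos [0.4761 0.129  0.3173] open 0.567 F [ 0.2 -0.5 -0.5] q [ 0.06 -0.17  1.94  0.    1.37 -0.2 ]
[[-0.254  0.967 -0.   ]
 [ 0.967  0.254  0.   ]
 [ 0.    -0.    -1.   ]]
[262.21551033 256.46771125]
```

View pics/z3.png

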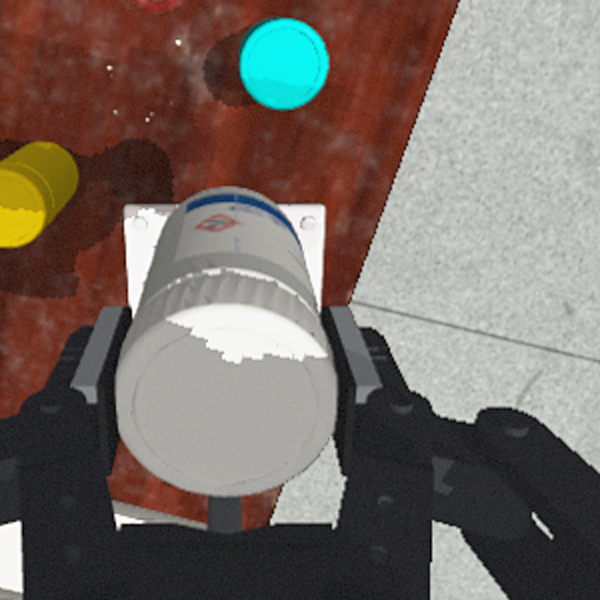

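The jar hides the cup. The plate's corners at (211.5,187) and (313.5,186.5) serve as a check; the plate is square to the tool.

```bash
python3 - <<'E'
from fit import *
p=look("wrist"); yaw=np.radians(14.7); c,s=np.cos(yaw),np.sin(yaw)
print("corners",ray(p,211.5,187,.014),ray(p,313.5,186.5,.014))
W=lambda l:np.array([.503+c*l[0]-s*l[1],.0187+s*l[0]+c*l[1],l[2]])
print("pred",W((-.075,.0552,.014)),W((.075,.0552,.014)))
ims=[]
for n in ["top","scene"]:
    q=look(n); a=cv2.cvtColor(q["color"],cv2.COLOR_RGB2BGR)
    a=cv2.imread(f"pics/{n}0.png")
    u=proj(q,W((0,0,.116))); print(n,u,proj(q,W((0,-.18,.18)))); x0,y0=int(u[0])-40,int(u[1])-40
    f=5
    b=cv2.resize(a[y0:y0+80,x0:x0+80],None,fx=f,fy=f,interpolation=2)
    th=np.linspace(0,2*np.pi,60)
    for t in th:
        v=proj(q,W((.0365*np.cos(t),.0365*np.sin(t),.116)));cv2.circle(b,(int((v[0]-x0+.5)*f),int((v[1]-y0+.5)*f)),1,(0,255,0),-1)
    for l in [(-.075,.0552,.014),(.075,.0552,.014),(.075,-.0868,.014),(-.075,-.0868,.014),(0,-.1,.18),(0,-.18,.18)]:
        v=proj(q,W(l));cv2.circle(b,(int((v[0]-x0+.5)*f),int((v[1]-y0+.5)*f)),3,(255,0,255),-1)
    ims.append(b)
cv2.imwrite("pics/chk.png",np.hstack(ims))
E
```

```text
corners [0.41683383 0.05234331 0.014     ] [0.56164724 0.09118949 0.014     ]
pred [0.41644748 0.05306133 0.014     ] [0.56153764 0.09112503 0.014     ]
top [266.04483989 183.34035716] [320.76753234 167.19994852]
scene [231.01821666 197.20713361] [177.09557072 166.86669917]
```

View pics/chk.png

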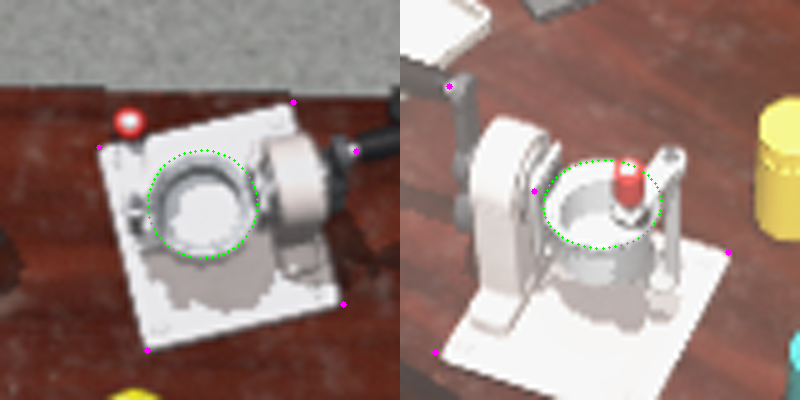

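The overlays of the rim, plate and crank agree in both fixed cameras.

```bash
python3 - <<'E'
from fit import *
p=look("wrist"); st()
# cap visible outline: left/right extent and bottom
for uv in [(263,282.7),(150+116/2,84+385/2),(150+337/2,84+385/2),(263,84+495/2),(263,84+300/2)]:
    w=ray(p,*uv,.325); print(uv, (togo(w)).round(1))
print("to above cup",togo([.503,.0187,.3173]))
E
```

```text
t 8.0 pos [0.4763 0.1286 0.3174] open 0.564 F [ 0.3 -1.  -1.9] q [ 0.06 -0.17  1.94 -0.    1.37 -0.2 ]
[[-0.253  0.967  0.   ]
 [ 0.967  0.253 -0.   ]
 [-0.     0.    -1.   ]]
(263, 282.7) [-1.4 -1.  -7.6]
(208.0, 276.5) [  1.8 -25.1  -7.6]
(318.5, 276.5) [ 1.8 23.3 -7.6]
(263, 331.5) [-28.3  -1.   -7.6]
(263, 234.0) [22.5 -1.  -7.6]
to above cup [-1.131e+02 -2.000e+00  1.000e-01]
```

To row units: 112 mm is 0.14, -111.5 mm is -0.1394.

Call:
{"api": "send_rows", "payload": {
  "rows": "0 0 0 -0.0625 0 0 -0.2; 0 0 0 -0.1188 -0.0013 0 -0.2; 0 0 0 -0.1394 -0.0013 0 -0.2; 0 0 0 -0.1394 -0.0013 0.05 -0.2; 0 0 0 -0.1394 -0.0013 0.1 -0.2; 0 0 0 -0.1394 -0.0013 0.1313 -0.2; 0 0 0 -0.1394 -0.0013 0.14 -0.2; 0 0 0 -0.1394 -0.0013 0.14 -0.2"
}}

```text
time: 9.0
eef_pos: [0.5037, 0.0207, 0.2057]
tcp_rot: [0.611, 0.792, 0.0, 0.0]
contact_force: [-0.1, 0.3, -1.5]
opening: 0.565
finger_force: 42.3
```

To row units: 18 mm is 0.0225, 15 mm is 0.0188.

Call:
{"api": "send_rows", "payload": {
  "rows": "0 0 0 0 0 0.0063 -0.2; 0 0 0 0 0 0.0125 -0.2; 0 0 0 0 0 0.0188 -0.2; 0 0 0 0 0 0.0225 -0.2; 0 0 0 0 0 0.0225 -0.2"
}}

```text
time: 9.62
eef_pos: [0.5033, 0.0205, 0.187]
tcp_rot: [0.611, 0.792, -0.0, -0.0]
contact_force: [0.1, -0.2, -1.1]
opening: 0.566
finger_force: 42.3
```

```bash
python3 - <<'E'
from h import *
st(); s=ctrl.get_state(); print(s["wrist_torque"]); print(togo([.503,.0187,.155]))
p=look("scene",[],"s2")
g=p["color"][130:260,160:300]; cv2.imwrite("pics/z4.png",cv2.resize(cv2.cvtColor(g,cv2.COLOR_RGB2BGR),None,fx=4,fy=4,interpolation=2))
E
```

```text
t 9.625 pos [0.5033 0.0205 0.187 ] open 0.566 F [ 0.1 -0.2 -1.1] q [-0.16 -0.03  2.05 -0.    1.12 -0.42]
[[-0.253  0.967 -0.001]
 [ 0.967  0.253  0.   ]
 [ 0.    -0.001 -1.   ]]
[ 0.00402776 -0.02911752  0.01281447]
[-1.6 -0.7 32. ]
```

View pics/z4.png

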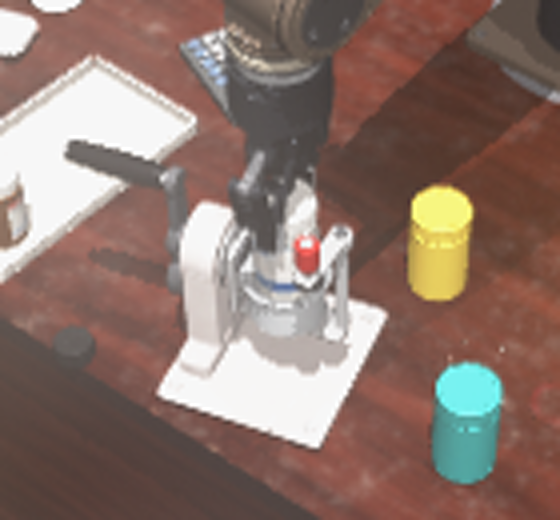

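The jar's foot has entered the mouth at about image (285,285) with no contact force. I'll keep lowering.

To row units: 12 mm is 0.015, 9 mm is 0.0113.

Call:
{"api": "send_rows", "payload": {
  "rows": "0 0 0 0 0 0.0038 -0.2; 0 0 0 0 0 0.0075 -0.2; 0 0 0 0 0 0.0113 -0.2; 0 0 0 0 0 0.015 -0.2; 0 0 0 0 0 0.015 -0.2"
}}

```text
time: 10.3
eef_pos: [0.5033, 0.0205, 0.1749]
tcp_rot: [0.611, 0.792, -0.0, -0.0]
contact_force: [-0.2, -0.2, -2.2]
opening: 0.562
finger_force: 42.3
```

To row units: 14 mm is 0.0175, 12 mm is 0.015.

Call:
{"api": "send_rows", "payload": {
  "rows": "0 0 0 0 0 0.0038 -0.2; 0 0 0 0 0 0.0075 -0.2; 0 0 0 0 0 0.0113 -0.2; 0 0 0 0 0 0.015 -0.2; 0 0 0 0 0 0.0175 -0.2; 0 0 0 0 0 0.0175 -0.2"
}}

```text
time: 11.05
eef_pos: [0.5034, 0.0205, 0.1611]
tcp_rot: [0.611, 0.792, -0.0, -0.0]
contact_force: [0.4, 0.2, -0.7]
opening: 0.558
finger_force: 42.3
```

To row units: 3 mm is 0.0038, 2 mm is 0.0025.

Call:
{"api": "send_rows", "payload": {
  "rows": "0 0 0 0 0 0.0025 -0.2; 0 0 0 0 0 0.0038 -0.2; 0 0 0 0 0 0.0038 -0.2; 0 0 0 0 0 0.0038 0.5; 0 0 0 0 0 0.0038 0.5; 0 0 0 0 0 0.0038 0.5; 0 0 0 0 0 0.0038 0.5; 0 0 0 0 0 0.0038 0.5"
}}

```text
time: 12.05
eef_pos: [0.5036, 0.0204, 0.1584]
tcp_rot: [0.611, 0.792, 0.0, 0.0]
contact_force: [0.9, 0.1, -0.2]
opening: 0.752
finger_force: 0.0
```

To row units: -150 mm is -0.1875, 120 mm is 0.15.

Call:
{"api": "send_rows", "payload": {
  "rows": "0 0 0 0 0 -0.05 0.5; 0 0 0 0 0 -0.1125 0.5; 0 0 0 0.075 0 -0.1875 0; 0 0 0 0.1375 0 -0.1875 0;0 0 0 0.15 0 -0.1875 0;0 0 0 0.15 0 -0.1875 0; 0 0 0 0.15 0 -0.1875 0"
}}

```text
time: 12.92
eef_pos: [0.4731, 0.1355, 0.3071]
tcp_rot: [0.611, 0.791, -0.001, -0.001]
contact_force: [-0.7, -0.1, 0.3]
opening: 0.504
finger_force: 0.0
```

```bash
python3 - <<'E'
from fit import *
st(); p=look("wrist",["keeper_knob","powder_jar"],"w6")
print(proj(p,np.array([.503,.0187,.164])), proj(p,np.array([.503,.0187,.168])))
hsv=cv2.cvtColor(p["color"],cv2.COLOR_RGB2HSV); m=((hsv[...,0]<8)|(hsv[...,0]>172))&(hsv[...,1]>180)&(hsv[...,2]>120)
n,l,s,c=cv2.connectedComponentsWithStats(m.astype(np.uint8)); 
for i in range(1,n):
    if s[i,4]>60: print("red",s[i],c[i],ray(p,*c[i],.2))
g=p["color"][84:384,130:430]; cv2.imwrite("pics/z5.png",cv2.resize(cv2.cvtColor(g,cv2.COLOR_RGB2BGR),None,fx=2,fy=2,interpolation=2))
E
```

```text
t 12.925 pos [0.4731 0.1355 0.3071] open 0.504 F [-0.7 -0.1  0.3] q [ 0.07 -0.16  1.95 -0.    1.36 -0.18]
[[-0.252  0.968 -0.002]
 [ 0.968  0.252 -0.001]
 [-0.    -0.002 -1.   ]]
wrist powder_jar 0.97 [0.361  0.0701 0.0899] px 158.0 190.0
wrist powder_jar 0.86 [0.4922 0.1864 0.089 ] px 293.0 122.0
wrist powder_jar 0.81 [0.5008 0.0292 0.1619] px 264.0 282.0
[263.79767138 291.7338525 ] [263.7973925  294.23053235]
red [ 28   0  12  22 107] [33.8317757   9.72897196] [0.29207465 0.22170007 0.2       ]
red [27 57  9 20 78] [30.78205128 67.25641026] [0.29071718 0.18464389 0.2       ]
```

View pics/z5.png

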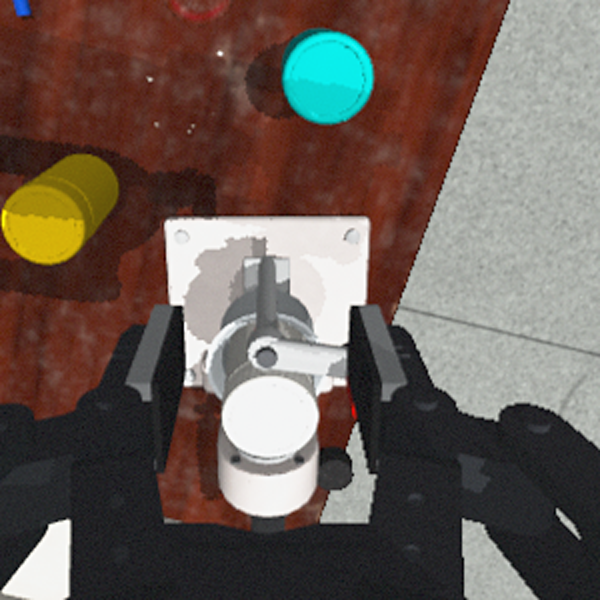

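The white cap at zoomed (270,418), i.e. px (265,293), matches the predicted seated position (264,292), and the network gives z = 0.162. The keeper bar still stands clear. Next I'll grip the knob.

```bash
python3 - <<'E'
from h import *
print(togo([.5371,.0669,.205]))
t0=1.386
for t in [1.386,1.2,1.0,.8,.6,.4,.2,0,-.04]:
    print(round(t,2),"tool x,y:",np.round([46*(np.cos(t0)-np.cos(t)),46*(np.sin(t)-np.sin(t0))],1))
E
```

```text
[-82.3  44.7 102.4]
1.39 tool x,y: [0. 0.]
1.2 tool x,y: [-8.2 -2.3]
1.0 tool x,y: [-16.4  -6.5]
0.8 tool x,y: [-23.6 -12.2]
0.6 tool x,y: [-29.5 -19.2]
0.4 tool x,y: [-33.9 -27.3]
0.2 tool x,y: [-36.6 -36.1]
0 tool x,y: [-37.5 -45.2]
-0.04 tool x,y: [-37.5 -47.1]
```

To row units: -82 mm is -0.1025, 60 mm is 0.075.

Call:
{"api": "send_rows", "payload": {
  "rows": "0 0 0 -0.05 0.0275 0 0.2; 0 0 0 -0.1025 0.0563 0.025 0.2; 0 0 0 -0.1025 0.0563 0.075 0.2; 0 0 0 -0.1025 0.0563 0.075 0.2; 0 0 0 -0.1025 0.0563 0.075 0.2"
}}

```text
time: 13.7
eef_pos: [0.5378, 0.0684, 0.2493]
tcp_rot: [0.611, 0.791, 0.0, 0.0]
contact_force: [0.7, -0.7, 0.4]
opening: 0.602
finger_force: 0.0
```

```bash
python3 - <<'E'
from fit import *
st(); p=look("wrist",["keeper_knob"],"w7")
hsv=cv2.cvtColor(p["color"],cv2.COLOR_RGB2HSV); m=((hsv[...,0]<8)|(hsv[...,0]>172))&(hsv[...,1]>180)&(hsv[...,2]>120)
n,l,s,c=cv2.connectedComponentsWithStats(m.astype(np.uint8)); 
for i in range(1,n):
    if s[i,4]>60: print("red",s[i],c[i],ray(p,*c[i],.2))
print(proj(p,np.array([.5371,.0669,.2])))
for q in ["scene","top"]: look(q,["keeper_knob"],q+"7")
print(togo([.5371,.0669,.205]))
E
```

```text
t 13.7 pos [0.5378 0.0684 0.2493] open 0.602 F [ 0.7 -0.7  0.4] q [-0.06 -0.    1.91 -0.    1.24 -0.32]
[[-0.253  0.967  0.001]
 [ 0.967  0.253 -0.   ]
 [-0.     0.001 -1.   ]]
wrist keeper_knob 0.62 [0.531  0.0747 0.209 ] px 256.0 219.0
red [169   9  18   8  65] [178.24615385  12.76923077] [0.46697382 0.16907784 0.2       ]
red [89 32 11 18 97] [93.74226804 39.56701031] [0.42734758 0.14626973 0.2       ]
red [221  82  14  22  88] [227.44318182  93.39772727] [0.4989107  0.13792179 0.2       ]
red [248 207  29  39 554] [263.86462094 225.39711191] [0.53757814 0.06757789 0.2       ]
[262.83853822 226.18429752]
scene keeper_knob 0.6 [0.542  0.0725 0.2011] px 236.0 194.0
[-1.7 -1.3 44.7]
```

To row units: 44 mm is 0.055, 25 mm is 0.0313.

Call:
{"api": "send_rows", "payload": {
  "rows": "0 0 0 -0.0013 -0.0006 0.0313 0.2; 0 0 0 -0.0013 -0.0006 0.055 0.2; 0 0 0 -0.0013 -0.0006 0.055 0.2; 0 0 0 -0.0013 -0.0006 0.055 -1; 0 0 0 -0.0013 -0.0006 0.055 -1; 0 0 0 -0.0013 -0.0006 0.055 -1; 0 0 0 -0.0013 -0.0006 0.055 -1; 0 0 0 -0.0013 -0.0006 0.055 -1",
  "grip_force": 25
}}

```text
time: 15.0
eef_pos: [0.5378, 0.0675, 0.2054]
tcp_rot: [0.611, 0.792, 0.001, 0.001]
contact_force: [-0.1, -0.2, 4.3]
opening: 0.205
finger_force: 24.9
```

Call:
{"api": "send_rows", "payload": {
  "rows": "0 0 0 -0.0103 -0.0029 0 -1; 0 0 0 -0.0205 -0.0081 0 -1; 0 0 0 -0.0295 -0.0153 0 -1; 0 0 0 -0.0369 -0.024 0 -1; 0 0 0 -0.0424 -0.0341 0 -1; 0 0 0 -0.0458 -0.0451 0 -1; 0 0 0 -0.0469 -0.0563 0 -1; 0 0 0 -0.0469 -0.0575 0 -1"
}}

```text
time: 16.0
eef_pos: [0.5033, 0.0183, 0.2054]
tcp_rot: [0.611, 0.791, 0.001, 0.003]
contact_force: [4.2, -2.0, 3.2]
opening: 0.21
finger_force: 24.8
```

Call:
{"api": "send_rows", "payload": {
  "rows": "0 0 0 0 0 0 -1; 0 0 0 0 0 0 -1"
}}

```text
time: 16.25
eef_pos: [0.5034, 0.0184, 0.2055]
tcp_rot: [0.611, 0.792, 0.0, 0.002]
contact_force: [1.9, -2.8, 6.6]
opening: 0.211
finger_force: 25.0
```

To row units: -152 mm is -0.19, -110 mm is -0.1375.

Call:
{"api": "send_rows", "payload": {
  "rows": "0 0 0 0 0 0 0.1; 0 0 0 0 0 0 0.1; 0 0 0 0 0 0 0.1; 0 0 0 0 0 -0.05 0.1; 0 0 0 -0.0625 0 -0.075 0.1; 0 0 0 -0.1375 0 -0.075 0.1; 0 0 0 -0.19 0 -0.075 0.1; 0 0 0 -0.19 0 -0.075 0.1"
}}

```text
time: 17.25
eef_pos: [0.5407, -0.1297, 0.2636]
tcp_rot: [0.613, 0.79, -0.0, -0.001]
contact_force: [-0.8, 1.2, 0.2]
opening: 0.548
finger_force: 0.0
```

```bash
python3 - <<'E'
from fit import *
st(); p=look("wrist",["keeper_knob","crank_handle"],"w8")
print(proj(p,np.array([.503,.0187,.208])))
m=.503+.254*.152,.0187-.967*.152,.183
print(togo(m))
g=p["color"][60:384,110:420]; cv2.imwrite("pics/z6.png",cv2.resize(cv2.cvtColor(g,cv2.COLOR_RGB2BGR),None,fx=1.8,fy=1.8,interpolation=2))
E
```

```text
t 17.25 pos [ 0.5407 -0.1297  0.2636] open 0.548 F [-0.8  1.2  0.2] q [-0.42  0.02  1.86 -0.    1.27 -0.67]
[[-0.25   0.968 -0.001]
 [ 0.968  0.25   0.   ]
 [ 0.001 -0.001 -1.   ]]
wrist keeper_knob 0.74 [ 0.5276 -0.0414  0.1322] px 277.0 76.0
wrist keeper_knob 0.59 [ 0.5328 -0.3326  0.0398] px 221.0 300.0
wrist crank_handle 0.89 [ 0.5379 -0.1116  0.1947] px 267.0 187.0
[266.42024463 -73.6054827 ]
[-2.1  1.  80.7]
```

View pics/z6.png

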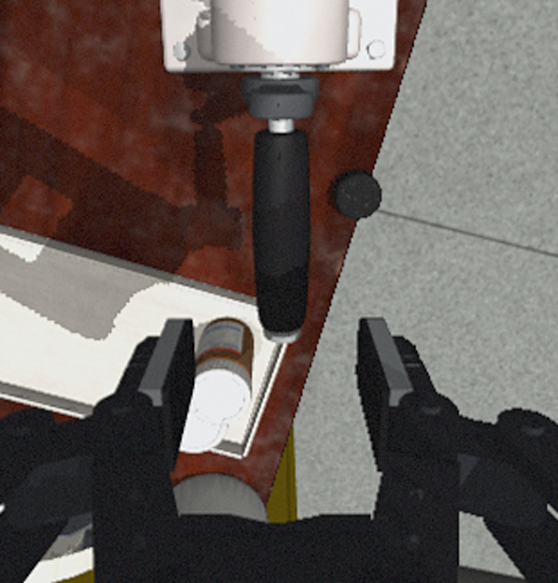

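The handle (zoomed, from (280,130) to (280,335)) runs centred between the open fingers. The tray things are well clear.

To row units: 81 mm is 0.1013, 75 mm is 0.0938.

Call:
{"api": "send_rows", "payload": {
  "rows": "0 0 0 -0.0013 0.0013 0.05 0.1; 0 0 0 -0.0013 0.0013 0.0938 0.1; 0 0 0 -0.0013 0.0013 0.1013 0.1; 0 0 0 -0.0013 0.0013 0.1013 0.1; 0 0 0 -0.0013 0.0013 0.1013 -1; 0 0 0 -0.0013 0.0013 0.1013 -1; 0 0 0 -0.0013 0.0013 0.1013 -1; 0 0 0 -0.0013 0.0013 0.1013 -1",
  "grip_force": 60
}}

```text
time: 18.4
eef_pos: [0.5427, -0.1284, 0.1855]
tcp_rot: [0.611, 0.792, 0.0, 0.001]
contact_force: [-0.7, 2.0, 6.0]
opening: 0.24
finger_force: 58.8
```

Call:
{"api": "send_rows", "payload": {
  "rows": "0 0 0 0 0 0 -1; 0 0 0 0 0 0 -1"
}}

```text
time: 18.65
eef_pos: [0.5428, -0.1284, 0.1855]
tcp_rot: [0.611, 0.792, 0.0, 0.001]
contact_force: [-2.1, 1.1, 6.2]
opening: 0.239
finger_force: 58.8
```

To row units: 120 mm is 0.15, 115.4 mm is 0.1443.

Call:
{"api": "send_rows", "payload": {
  "rows": "0 0 0 0 0.0288 0.0058 -1; 0 0 0 0 0.053 0.022 -1; 0 0 0 0 0.0693 0.0463 -1; 0 0 0 0 0.075 0.075 -1; 0 0 0 0 0.0693 0.1038 -1; 0 0 0 0 0.053 0.128 -1; 0 0 0 0 0.0288 0.1443 -1; 0 0 0 0 0 0.15 -1"
}}

```text
time: 19.65
eef_pos: [0.5442, -0.1281, 0.0652]
tcp_rot: [0.612, 0.791, 0.002, 0.003]
contact_force: [2.6, 5.9, 16.8]
opening: 0.239
finger_force: 60.8
```

To row units: -120 mm is -0.15, -115.4 mm is -0.1443.

Call:
{"api": "send_rows", "payload": {
  "rows": "0 0 0 0 -0.0288 -0.0058 -1; 0 0 0 0 -0.053 -0.022 -1; 0 0 0 0 -0.0693 -0.0463 -1; 0 0 0 0 -0.075 -0.075 -1; 0 0 0 0 -0.0693 -0.1038 -1; 0 0 0 0 -0.053 -0.128 -1; 0 0 0 0 -0.0288 -0.1443 -1; 0 0 0 0 0 -0.15 -1"
}}

```text
time: 20.65
eef_pos: [0.5415, -0.1287, 0.1858]
tcp_rot: [0.611, 0.792, -0.001, -0.001]
contact_force: [-5.1, -1.2, -1.1]
opening: 0.237
finger_force: 59.8
```

To row units: 120 mm is 0.15, 115.4 mm is 0.1443.

Call:
{"api": "send_rows", "payload": {
  "rows": "0 0 0 0 0.0288 0.0058 -1; 0 0 0 0 0.053 0.022 -1; 0 0 0 0 0.0693 0.0463 -1; 0 0 0 0 0.075 0.075 -1; 0 0 0 0 0.0693 0.1038 -1; 0 0 0 0 0.053 0.128 -1; 0 0 0 0 0.0288 0.1443 -1; 0 0 0 0 0 0.15 -1"
}}

```text
time: 21.65
eef_pos: [0.5442, -0.128, 0.0652]
tcp_rot: [0.612, 0.791, 0.002, 0.003]
contact_force: [1.8, 6.8, 16.8]
opening: 0.237
finger_force: 62.0
```

To row units: -120 mm is -0.15, -115.4 mm is -0.1443.

Call:
{"api": "send_rows", "payload": {
  "rows": "0 0 0 0 -0.0288 -0.0058 -1; 0 0 0 0 -0.053 -0.022 -1; 0 0 0 0 -0.0693 -0.0463 -1; 0 0 0 0 -0.075 -0.075 -1; 0 0 0 0 -0.0693 -0.1038 -1; 0 0 0 0 -0.053 -0.128 -1; 0 0 0 0 -0.0288 -0.1443 -1; 0 0 0 0 0 -0.15 -1"
}}

```text
time: 22.65
eef_pos: [0.5415, -0.1287, 0.1858]
tcp_rot: [0.611, 0.792, -0.001, -0.001]
contact_force: [-3.9, -1.9, -1.7]
opening: 0.239
finger_force: 60.0
```

Call:
{"api": "send_rows", "payload": {
  "rows": "0 0 0 0 0 0 -1; 0 0 0 0 0 0 -1; 0 0 0 0 0 0 -1"
}}

```text
time: 23.02
eef_pos: [0.544, -0.1281, 0.1855]
tcp_rot: [0.611, 0.791, 0.002, 0.003]
contact_force: [3.5, 2.9, 4.9]
opening: 0.238
finger_force: 60.8
```

```bash
python3 - <<'E'
from h import *
st()
for c in ["scene","top"]: look(c,["keeper_knob","crank_handle","powder_jar"])
E
```

```text
t 23.025 pos [ 0.544  -0.1281  0.1855] open 0.238 F [3.5 2.9 4.9] q [-0.41  0.09  1.93  0.    1.11 -0.67]
[[-0.253  0.968  0.008]
 [ 0.968  0.253 -0.   ]
 [-0.002  0.007 -1.   ]]
scene keeper_knob 0.49 [0.5158 0.0215 0.1291] px 229.0 197.0
scene keeper_knob 0.48 [0.5107 0.0222 0.2014] px 230.0 180.0
scene crank_handle 0.66 [ 0.5396 -0.0995  0.1887] px 192.0 171.0
scene powder_jar 0.91 [0.5083 0.192  0.0707] px 275.0 234.0
scene powder_jar 0.91 [0.3709 0.0672 0.0684] px 268.0 190.0
scene powder_jar 0.85 [0.5226 0.0326 0.1527] px 230.0 195.0
top crank_handle 0.61 [0.4252 0.4333 0.022 ] px 147.0 207.0
top powder_jar 0.8 [0.4926 0.1847 0.0866] px 217.0 187.0
top powder_jar 0.74 [0.4921 0.0142 0.1649] px 268.0 184.0
top powder_jar 0.47 [0.3529 0.0645 0.0956] px 251.0 228.0
```

To row units: -85 mm is -0.1063, -80 mm is -0.1.

Call:
{"api": "send_rows", "payload": {
  "rows": "0 0 0 0 0 0 0.1; 0 0 0 0 0 0 0.1; 0 0 0 0 0 0 0.1; 0 0 0 0 0 -0.05 0.1; 0 0 0 0 0 -0.1 0.1; 0 0 0 0.0625 0 -0.1063 0.1; 0 0 0 0.0938 0 -0.1063 0.1; 0 0 0 0.0938 0 -0.1063 0.1"
}}

```text
time: 24.42
eef_pos: [0.5224, -0.0545, 0.2681]
tcp_rot: [0.61, 0.792, -0.0, -0.0]
contact_force: [0.8, -0.2, -0.0]
opening: 0.553
finger_force: 0.0
```

```bash
python3 - <<'E'
from fit import *
st(); print(togo([.5035,.0187,.206]))
p=look("wrist",["keeper_knob"],"w9")
hsv=cv2.cvtColor(p["color"],cv2.COLOR_RGB2HSV); m=((hsv[...,0]<8)|(hsv[...,0]>172))&(hsv[...,1]>180)&(hsv[...,2]>120)
n,l,s,c=cv2.connectedComponentsWithStats(m.astype(np.uint8)); 
for i in range(1,n):
    if s[i,4]>100: print("red",s[i],c[i],ray(p,*c[i],.2))
for c in ["scene","top"]: look(c,["keeper_knob","crank_handle"])
E
```

```text
t 24.425 pos [ 0.5224 -0.0545  0.2681] open 0.553 F [ 0.8 -0.2 -0. ] q [-0.3  -0.06  1.93 -0.    1.27 -0.56]
[[-0.255  0.967 -0.   ]
 [ 0.967  0.255 -0.   ]
 [-0.    -0.    -1.   ]]
[75.6  0.5 62.1]
red [252  82  31  32 527] [266.91461101  97.07590133] [0.50455705 0.01808038 0.2       ]
scene keeper_knob 0.57 [0.4336 0.4454 0.0262] px 360.0 268.0
scene keeper_knob 0.48 [0.5129 0.0225 0.2001] px 229.0 181.0
scene crank_handle 0.6 [ 0.5459 -0.1151  0.186 ] px 187.0 171.0
top keeper_knob 0.18 [ 0.5331 -0.2613  0.0811] px 348.0 179.0
top crank_handle 0.49 [ 0.5429 -0.1294  0.1873] px 313.0 168.0
top crank_handle 0.31 [0.4999 0.0532 0.0168] px 256.0 189.0
```

The keeper is still closed over the upright jar, with the knob at (0.5046, 0.018). I'll grip it and swing it clear.

To row units: 75 mm is 0.0938, 62 mm is 0.0775.

Call:
{"api": "send_rows", "payload": {
  "rows": "0 0 0 0.0625 0.0013 0.0125 0.1; 0 0 0 0.0938 0.0013 0.0375 0.1; 0 0 0 0.0938 0.0013 0.0625 0.1; 0 0 0 0.0938 0.0013 0.0775 0.1; 0 0 0 0.0938 0.0013 0.0775 0.1; 0 0 0 0.0938 0.0013 0.0775 -1; 0 0 0 0.0938 0.0013 0.0775 -1; 0 0 0 0.0938 0.0013 0.0775 -1",
  "grip_force": 25
}}

```text
time: 25.82
eef_pos: [0.5057, 0.0168, 0.2075]
tcp_rot: [0.611, 0.792, 0.0, 0.001]
contact_force: [0.8, -1.4, 2.5]
opening: 0.211
finger_force: 25.0
```

Call:
{"api": "send_rows", "payload": {
  "rows": "0 0 0 0 0 0 -1; 0 0 0 0 0 0 -1"
}}

```text
time: 26.08
eef_pos: [0.5057, 0.0169, 0.2074]
tcp_rot: [0.611, 0.792, 0.0, 0.001]
contact_force: [0.9, -0.9, 4.6]
opening: 0.213
finger_force: 25.3
```

```bash
python3 -c "
import numpy as np
for t in np.arange(.24,1.81,.22): print(round(t,2),(46*(1-np.cos(t))).round(1),(46*np.sin(t)).round(1))"
```

```text
0.24 1.3 10.9
0.46 4.8 20.4
0.68 10.2 28.9
0.9 17.4 36.0
1.12 26.0 41.4
1.34 35.5 44.8
1.56 45.5 46.0
1.78 55.6 45.0
```

To row units: 54 mm is 0.0675, 45.5 mm is 0.0569.

Call:
{"api": "send_rows", "payload": {
  "rows": "0 0 0 0.0016 0.0136 0 -1; 0 0 0 0.006 0.0255 0 -1; 0 0 0 0.0128 0.0361 0 -1; 0 0 0 0.0218 0.045 0 -1; 0 0 0 0.0325 0.0518 0 -1; 0 0 0 0.0444 0.056 0 -1; 0 0 0 0.0569 0.0575 0 -1; 0 0 0 0.0675 0.0563 0 -1"
}}

```text
time: 27.08
eef_pos: [0.5348, 0.082, 0.2065]
tcp_rot: [0.611, 0.792, 0.001, 0.0]
contact_force: [3.8, 0.4, 5.3]
opening: 0.208
finger_force: 25.2
```

To row units: -70 mm is -0.0875, -40 mm is -0.05.

Call:
{"api": "send_rows", "payload": {
  "rows": "0 0 0 0 0 0 -1; 0 0 0 0 0 0 0.1; 0 0 0 0 0 0 0.1; 0 0 0 0 0 0 0.1; 0 0 0 0 0 -0.05 0.1; 0 0 0 0 0 -0.0875 0.1; 0 0 0 0 0 -0.0875 0.6; 0 0 0 0 0 -0.0875 0.6"
}}

```text
time: 28.08
eef_pos: [0.5341, 0.0807, 0.2749]
tcp_rot: [0.611, 0.792, -0.001, -0.001]
contact_force: [-0.2, 0.7, 0.6]
opening: 0.798
finger_force: 0.0
```

```bash
python3 - <<'E'
from fit import *
st()
p=look("wrist",["keeper_knob","powder_jar"],"w10")
hsv=cv2.cvtColor(p["color"],cv2.COLOR_RGB2HSV); m=((hsv[...,0]<8)|(hsv[...,0]>172))&(hsv[...,1]>180)&(hsv[...,2]>120)
n,l,s,c=cv2.connectedComponentsWithStats(m.astype(np.uint8)); 
for i in range(1,n):
    if s[i,4]>200: print("red",s[i],c[i],ray(p,*c[i],.2))
for c in ["scene","top"]: look(c,["powder_jar","crank_handle","tray"])
print(togo([.504,.0187,.26]))
E
```

```text
t 28.075 pos [0.5341 0.0807 0.2749] open 0.798 F [-0.2  0.7  0.6] q [-0.04 -0.03  1.88 -0.    1.29 -0.29]
[[-0.253  0.967 -0.002]
 [ 0.967  0.253 -0.   ]
 [ 0.001 -0.002 -1.   ]]
wrist keeper_knob 0.96 [0.5309 0.0903 0.206 ] px 264.0 198.0
wrist powder_jar 0.83 [0.5087 0.0296 0.1627] px 221.0 239.0
wrist powder_jar 0.78 [0.3642 0.0636 0.0888] px 99.0 143.0
wrist powder_jar 0.66 [0.4946 0.1892 0.0883] px 253.0 48.0
red [252 188  27  33 426] [265.95774648 203.18075117] [0.53386917 0.08489911 0.2       ]
scene powder_jar 0.69 [0.5093 0.1926 0.0704] px 275.0 234.0
scene powder_jar 0.58 [0.3665 0.0714 0.0658] px 270.0 190.0
scene powder_jar 0.54 [0.5205 0.0271 0.1567] px 229.0 193.0
scene crank_handle 0.54 [ 0.5453 -0.1165  0.1881] px 187.0 170.0
top powder_jar 0.75 [0.4909 0.1912 0.0887] px 215.0 187.0
top powder_jar 0.56 [0.4988 0.0136 0.1627] px 268.0 182.0
top tray 0.84 [ 0.434  -0.2918  0.0016] px 352.0 211.0
[-52.3 -45.5  16.3]
```

To row units: 118 mm is 0.1475, -45.5 mm is -0.0569.

Call:
{"api": "send_rows", "payload": {
  "rows": "0 0 0 -0.0375 -0.0375 0 0.6; 0 0 0 -0.065 -0.0569 0.0125 0.6; 0 0 0 -0.065 -0.0569 0.05 0.6; 0 0 0 -0.065 -0.0569 0.1 0.6; 0 0 0 -0.065 -0.0569 0.1375 0.6; 0 0 0 -0.065 -0.0569 0.1475 0.6; 0 0 0 -0.065 -0.0569 0.1475 0.6",
  "grip_force": 40
}}

```text
time: 29.5
eef_pos: [0.5041, 0.019, 0.1586]
tcp_rot: [0.611, 0.792, -0.0, -0.0]
contact_force: [0.4, 0.2, -0.0]
opening: 0.797
finger_force: 0.0
```

Call:
{"api": "send_rows", "payload": {
  "rows": "0 0 0 0 0 0 -0.2; 0 0 0 0 0 0 -0.2; 0 0 0 0 0 0 -0.2; 0 0 0 0 0 0 -0.2;0 0 0 0 0 0 -0.2"
}}

```text
time: 30.12
eef_pos: [0.5054, 0.0188, 0.1605]
tcp_rot: [0.611, 0.792, 0.001, 0.002]
contact_force: [-0.2, -0.6, 5.9]
opening: 0.565
finger_force: 42.1
```

To row units: -160 mm is -0.2, -150 mm is -0.1875.

Call:
{"api": "send_rows", "payload": {
  "rows": "0 0 0 0 0 -0.0125 -0.2; 0 0 0 0 0 -0.0313 -0.2; 0 0 0 0 0 -0.0563 -0.2; 0 0 0 0 0 -0.0875 -0.2; 0 0 0 0 0 -0.1375 -0.2; 0 0 0 0 0 -0.1875 -0.2; 0 0 0 0 0 -0.2 -0.2; 0 0 0 0 0 -0.2 -0.2"
}}

```text
time: 31.12
eef_pos: [0.5037, 0.019, 0.3183]
tcp_rot: [0.611, 0.792, 0.0, 0.0]
contact_force: [0.2, -0.8, -1.2]
opening: 0.56
finger_force: 41.8
```

```bash
python3 - <<'E'
from h import *
st(); p=look("wrist",["powder_jar"]); print(togo([.385,-.288,.2]))
for c in ["scene","top"]: look(c,["powder_jar"])
E
```

```text
t 31.125 pos [0.5037 0.019  0.3183] open 0.56 F [ 0.2 -0.8 -1.2] q [-0.16 -0.14  1.91 -0.    1.37 -0.42]
[[-0.253  0.967  0.   ]
 [ 0.967  0.253 -0.   ]
 [-0.     0.    -1.   ]]
wrist powder_jar 0.92 [0.5031 0.0304 0.3217] px 270.0 253.0
wrist powder_jar 0.83 [0.3615 0.0591 0.0871] px 149.0 92.0
[-267.5 -191.5  116.3]
scene powder_jar 0.94 [0.5157 0.0348 0.2823] px 231.0 163.0
scene powder_jar 0.75 [0.3685 0.0709 0.066 ] px 269.0 190.0
scene powder_jar 0.58 [0.5125 0.1926 0.0717] px 275.0 235.0
top powder_jar 0.59 [0.493  0.1852 0.0888] px 217.0 186.0
```

To row units: -267.5 mm is -0.3344, -191.5 mm is -0.2394.

Call:
{"api": "send_rows", "payload": {
  "rows": "0 0 0 -0.0375 -0.0375 0 -0.2; 0 0 0 -0.0875 -0.0813 0 -0.2; 0 0 0 -0.1375 -0.125 0 -0.2; 0 0 0 -0.1938 -0.1625 0 -0.2; 0 0 0 -0.25 -0.2 0 -0.2; 0 0 0 -0.3 -0.225 0 -0.2; 0 0 0 -0.3344 -0.2394 0.025 -0.2; 0 0 0 -0.3344 -0.2394 0.05 -0.2"
}}

```text
time: 32.42
eef_pos: [0.3857, -0.2902, 0.2773]
tcp_rot: [0.612, 0.791, -0.0, -0.0]
contact_force: [0.4, -1.1, -1.6]
opening: 0.561
finger_force: 41.9
```

To row units: 130 mm is 0.1625, 110 mm is 0.1375.

Call:
{"api": "send_rows", "payload": {
  "rows": "0 0 0 0 0 0.05 -0.2; 0 0 0 0 0 0.1 -0.2; 0 0 0 0 0 0.1375 -0.2; 0 0 0 0 0 0.1625 -0.2; 0 0 0 0 0 0.1625 -0.2; 0 0 0 0 0 0.1625 -0.2"
}}

```text
time: 33.17
eef_pos: [0.3867, -0.2887, 0.149]
tcp_rot: [0.611, 0.792, -0.0, 0.001]
contact_force: [0.2, -0.4, -0.7]
opening: 0.561
finger_force: 41.9
```

```bash
python3 - <<'E'
from h import *
st(); print(togo([.385,-.288,.0865]))
for c in ["scene","top"]: look(c,["powder_jar","tray"])
E
```

```text
t 33.175 pos [ 0.3867 -0.2887  0.149 ] open 0.561 F [ 0.2 -0.4 -0.7] q [-0.85 -0.03  2.13 -0.    1.04 -1.11]
[[-0.253  0.967  0.001]
 [ 0.967  0.253 -0.001]
 [-0.001  0.    -1.   ]]
[ 1.1 -1.5 62.5]
scene powder_jar 0.92 [0.5135 0.1905 0.0728] px 274.0 235.0
scene powder_jar 0.91 [0.3684 0.0727 0.0634] px 270.0 191.0
scene powder_jar 0.65 [ 0.3964 -0.2711  0.1172] px 185.0 141.0
scene tray 0.71 [ 0.4501 -0.2913 -0.0034] px 174.0 172.0
top powder_jar 0.56 [0.493  0.1865 0.0889] px 216.0 186.0
top powder_jar 0.48 [0.351  0.0614 0.0925] px 252.0 229.0
top tray 0.88 [ 0.495  -0.2581  0.0031] px 343.0 193.0
```

Lowering in small steps until there is contact.

To row units: 60 mm is 0.075, 58 mm is 0.0725.

Call:
{"api": "send_rows", "payload": {
  "rows": "0 0 0 0 0 0.025 -0.2; 0 0 0 0 0 0.05 -0.2; 0 0 0 0 0 0.065 -0.2; 0 0 0 0 0 0.07 -0.2; 0 0 0 0 0 0.0725 -0.2; 0 0 0 0 0 0.075 -0.2; 0 0 0 0 0 0.075 -0.2"
}}

```text
time: 34.35
eef_pos: [0.3865, -0.2885, 0.0887]
tcp_rot: [0.611, 0.792, -0.0, 0.0]
contact_force: [0.3, 1.3, -1.3]
opening: 0.561
finger_force: 41.9
```

To row units: 2 mm is 0.0025, 1 mm is 0.0013.

Call:
{"api": "send_rows", "payload": {
  "rows": "0 0 0 0 0 0.0013 -0.2; 0 0 0 0 0 0.0025 -0.2; 0 0 0 0 0 0.0025 -0.2"
}}

```text
time: 34.72
eef_pos: [0.3865, -0.2885, 0.0867]
tcp_rot: [0.611, 0.792, -0.0, 0.0]
contact_force: [-0.3, -0.0, 1.0]
opening: 0.563
finger_force: 42.1
```

Near contact; one more millimetre or so.

To row units: 0.7 mm is 0.0009.

Call:
{"api": "send_rows", "payload": {
  "rows": "0 0 0 0 0 0.0009 -0.2; 0 0 0 0 0 0.0009 -0.2"
}}

```text
time: 34.98
eef_pos: [0.3867, -0.2889, 0.0867]
tcp_rot: [0.611, 0.792, -0.0, 0.0]
contact_force: [-1.4, -0.5, 5.1]
opening: 0.561
finger_force: 42.5
```

In contact (5 N). Now releasing and lifting.

To row units: -150 mm is -0.1875, -110 mm is -0.1375.

Call:
{"api": "send_rows", "payload": {
  "rows": "0 0 0 0 0 0 0.5; 0 0 0 0 0 0 0.5; 0 0 0 0 0 0 0.5; 0 0 0 0 0 0 0.5; 0 0 0 0 0 -0.0188 0.5; 0 0 0 0 0 -0.0625 0.5; 0 0 0 0 0 -0.1375 0.5; 0 0 0 0 0 -0.1875 0.5"
}}

```text
time: 35.98
eef_pos: [0.3869, -0.2889, 0.2398]
tcp_rot: [0.611, 0.792, -0.0, 0.002]
contact_force: [0.5, -0.2, 0.3]
opening: 0.746
finger_force: 0.0
```

To row units: 110 mm is 0.1375, 100 mm is 0.125.

Call:
{"api": "send_rows", "payload": {
  "rows": "0 0 0 0.0625 0 0 0.5; 0 0 0 0.125 0 -0.025 0.5; 0 0 0 0.1375 0 -0.025 0.5; 0 0 0 0.1375 0 -0.025 0.5"
}}

```text
time: 36.48
eef_pos: [0.3586, -0.1817, 0.2564]
tcp_rot: [0.611, 0.792, -0.0, 0.001]
contact_force: [0.1, -0.2, 1.1]
opening: 0.75
finger_force: 0.0
```

```bash
python3 - <<'E'
from h import *
st()
for c in ["wrist","scene","top"]: look(c,["powder_jar","tray","tray_vial","tray_jar"])
E
```

```text
t 36.475 pos [ 0.3586 -0.1817  0.2564] open 0.75 F [ 0.1 -0.2  1.1] q [-0.72 -0.37  2.2  -0.    1.3  -0.98]
[[-0.254  0.967  0.001]
 [ 0.967  0.254 -0.002]
 [-0.002  0.001 -1.   ]]
wrist powder_jar 0.87 [ 0.3814 -0.2722  0.0882] px 263.0 256.0
wrist tray 0.97 [ 0.4413 -0.2685 -0.0018] px 306.0 229.0
wrist tray_vial 0.9 [ 0.5272 -0.2522  0.0722] px 390.0 262.0
scene powder_jar 0.94 [0.5098 0.1926 0.0707] px 275.0 235.0
scene powder_jar 0.86 [ 0.399  -0.2767  0.0719] px 184.0 151.0
scene powder_jar 0.71 [0.3688 0.0726 0.0658] px 270.0 191.0
scene tray 0.85 [ 0.4604 -0.2841 -0.0005] px 173.0 174.0
scene tray 0.35 [ 0.524  -0.0042  0.1124] px 221.0 199.0
scene tray_vial 0.54 [ 0.5233 -0.0026  0.1141] px 222.0 198.0
scene tray_vial 0.5 [ 0.5498 -0.2595  0.0577] px 158.0 180.0
scene tray_vial 0.42 [ 0.5343 -0.0038  0.0724] px 220.0 209.0
scene tray_jar 0.63 [ 0.5436 -0.3238  0.0392] px 147.0 175.0
top powder_jar 0.73 [0.4912 0.1839 0.0855] px 217.0 187.0
top powder_jar 0.6 [0.3515 0.0627 0.0943] px 252.0 229.0
top tray 0.87 [ 0.4972 -0.3203  0.0037] px 360.0 193.0
top tray_vial 0.54 [ 0.5313 -0.2623  0.0791] px 348.0 179.0
top tray_jar 0.16 [ 0.4943 -0.323   0.0007] px 361.0 194.0
```

The jar stands upright on the tray (cap at z ≈ 0.088), and nothing else has moved.

```bash
python3 -c "
from plant import ctrl
print(ctrl.sign_off())"
```

```text
the job is handed in; nothing more can be done
None
```

The jar was blended with two full crank turns under the closed keeper and now stands upright on the free half of the steel tray; the job was handed in at about 36.6 s, and no judging result came back.

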